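# Hold a capped tube on the touch-start mixer

### The job

Take the purple-capped sample tube out of the blue rack and stand it upright in the black cup of the white tube mixer, then press the spring-loaded cup down with the tube, about half way (7 mm of its 14 mm travel, until the red line on the stem is level with the collar), and never down to its stop. Keep it pressed like that for at least two seconds and finish while you are still gripping the tube and holding the cup down: do not let go, and do not touch the mixer itself. Leave the open tube in the rack and everything else on the bench where it is.

Things in the scene. Friction and masses are not known exactly. Their poses are not given: they have to be found in the camera images.
- capped_tube: round sample tube, 12 mm in diameter and 98 mm tall, with a purple cap (16 mm in diameter, the top 18 mm of the tube); loose, about 20 g. It stands upright in a corner hole of the rack and can be pulled straight up by the cap. Origin: centre of its foot; z along the tube towards the cap.
- open_tube: a like tube, 12 mm in diameter and 92 mm tall, open, with no cap; it stands in the corner hole of the rack diagonally opposite (about 86 mm away), or the two are the other way round. It must stay in the rack. Origin: centre of its foot; z up.
- rack: dark blue rack with 25 square holes (5 by 5, about 15 mm apart), 82 x 82 x 46 mm, fixed to the bench. The tubes stand on its inner floor, 13 mm above the bench, so that 65 mm of the capped tube shows above the rack. Origin: centre of its underside.
- mixer: white tube mixer with a grey front panel, 116 x 100 mm, fixed to the bench; its housing is 56 mm high and carries a grey round collar (top 64 mm above the bench, 54 mm in diameter), out of which comes the steel stem of the cup. Origin: centre of its underside; the cup is above it.
- cup_seat (a point): centre of the inner floor of the mixer's black cup, where the tube's foot rests: 90 mm above the bench when the cup is up. The recess is round, 21 mm in diameter at its floor, 25 mm at its rim, 16 mm deep; the rim is 45 mm across outside. It moves down with the cup.
- cup (a joint): how far the cup is pressed down, in m: 0 = up (rest), 0.014 = on its stop. Moves straight down. The spring pushes up with about 2 N at rest, about 6 N at 0.007 and about 9 N at 0.014, and brings the cup back up when let go. A red line on the stem, 7 mm above the collar at rest, is level with the collar's top at 0.007.
- brown_bottle: brown bottle with white cap, 60 mm in diameter, 135 mm tall, behind the work; bystander. Origin: centre of its underside.
- small_bottle: small white bottle with red cap, 45 mm in diameter, 88 mm tall, behind the work; bystander. Origin: centre of its underside.
- tip_box: box of pipette tips with a clear lid, 71 x 123 x 69 mm, to the right; bystander. Origin: centre of its underside.
Not all that is in view belongs to the job. What is shaped like the mixer but orange is not meant.

How it is judged:
On the way, in this order (a step that is already met when the one before it is completed fails the run):
1. the purple-capped tube is gripped and lifted clear of the rack (height (world z) of capped_tube above 0.06 m and contact force between the fingers and capped_tube above 1 N), for 0.2 s.
2. the tube stands upright in the cup and keeps the cup pressed 4 to 10 mm for two seconds (value of joint cup between 0.004 and 0.01 m and horizontal distance between capped_tube and cup_seat below 0.009 m and z of capped_tube in the frame of cup_seat below 0.006 m and angle between capped_tube's own z axis and vertical below 0.2 rad and contact force between capped_tube and cup above 2 N and contact force between the fingers and capped_tube above 2 N and contact force between each of the arm, the fingers and mixer below 0.5 N), for 2 s.
At the end, for the whole second after the job is handed in: Still gripped, the tube stands upright (0.2 rad), foot within 9 mm of the cup's centre and 6 mm of its floor, pushing over 2 N; cup pressed 4 to 10 mm; robot not touching mixer or cup; open tube moved under 15 mm, bystanders under 30 mm (all of step 2 and distance of open_tube from where it was at the start of the episode below 0.015 m and distance of each of brown_bottle, small_bottle, tip_box from where it was at the start of the episode below 0.03 m); the arm keeps its last pose, push and grip.
It fails at once if the cup is driven down to its stop (beyond 12.5 mm) (value of joint cup above 0.0125 m).
It fails at once if the open tube is disturbed (moved over 15 mm) (distance of open_tube from where it was at the start of the episode above 0.015 m).
It fails at once if a bystander is pushed (over 30 mm) (distance of any of brown_bottle, small_bottle, tip_box from where it was at the start of the episode above 0.03 m).
It also fails if it takes over 45 s, if anything falls off the work surface, if the arm or the gripper's body presses on something with over 40 N, if the wrist force passes 120 N, or if a joint passes its speed limit or range.

### The arm

A 6-joint arm with a two-finger parallel gripper is mounted at the origin on the work surface; the furniture and walls round the work are solid. World frame = base frame: x ahead of the robot, y to its left, z up, the work surface at z = 0. Lengths are in m, angles in rad, forces in N, time in s.
With the tool pointing down it reaches from about 0.3 to 0.85 m from the base axis. Payload 5.4 kg.
Tool frame: the origin (TCP) lies midway between the tips of the shut fingers; the grasp point (between the pads) lies 19 mm behind it; z points along the fingers, y is the direction in which the jaws open and shut (so a half turn about z gives the same grasp; the last joint's range is limited). The gripper opens to 85 mm and grips with 20 to 120 N. Pads are 22 mm wide; open, the fingers measure 114 mm over their backs; the gripper's body (76 mm by 85 mm) begins 54 mm behind the grasp point. The pads swing forward as they close: fully open they stand 13 mm farther back than shut.
Start: joints at [-0.21, 0.158, 1.597, -0, 1.386, -0.21], TCP at [0.575, -0, 0.197] pointing down, gripper open.
Joint ranges: [-2.91, 2.91], [-0.94, 2.29], [0.18, 2.7], [-1.29, 4.43], [0.17, 2.64], [-3, 3]. Speed limits (rad/s): [2.57, 2.57, 3.14, 3.14, 3.14, 3.14].

### API

Orientations are given as a rotation vector (axis times angle).
In Python, from workcell import * gives the robot as it stands.
- The arm moves only by the tool carry_out, never from a script. Its argument "rows" is a list of rows, each a list of 6 numbers: the shift along the tool's x, y, z in m, then the turn, a rotation vector about the tool's x, y, z in degrees. In form: [[x, y, z, ax, ay, az], ...]. A call has 1 to 12 rows; each row is the pose to reach, as a shift and turn from the pose commanded when the call began, along the tool's axes at that moment; what a row does not reach only later rows make up. A row lasts 1/12 s, in which the tool goes at most 41.7 mm and 7.16 degrees, less where a joint would pass 70% of its speed; a pose out of reach is approached as far as the arm can. A call with a gripper value outside its range is refused whole. "hand" is the gripper command: -1 is fully open, 1 is shut, values between are in proportion, set as the call begins (left out, the last holds). The fingers move at their own pace and stop on an object; "grip_force" is the grip in N (left out, the last holds). Time passes only in rows, so rows that repeat a pose let the fingers close. It gives the time, the measured TCP pose, the force and the opening at its end, in the units of the state.
- read_state(): the state, without advancing time (a new reading comes with each control period).
- read_camera(name): name is "scene" or "side" or "wrist"; returns the picture (400x640x3 uint8, red, green, blue); there is no depth.
- camera_info(name): a dict with "camera_matrix" (3x3 intrinsics, pixels), "extrinsics" (4x4, takes a point from camera to world coordinates); the wrist camera has in their place "T_tool_cam" (4x4, takes a point from camera to tool coordinates, whose origin is the TCP and whose axes are the flange's). Camera axes: x right, y down, z forward; pixel columns grow to the right and rows downward; lengths in m; the calibration is good to about 2 mm. A picture is of the moment at which its call begins: read the wrist's pose just before it. camera_info takes no time and is no camera call.
- sign_off(): hands the job in, once; it reports no verdict.
The state is a dict: "time_s": time; "q": joint angles; "joint_velocities": joint speeds; "joint_torque": joint torques, N m; "ee_pos": TCP position; "tcp_rot": TCP orientation; "ft_force": force on the tool from outside, world axes, zero at the start; "moment": the same for the moment, N m; "opening": finger opening in m.
Only numpy, scipy, OpenCV 4.12 (cv2) and the standard library are available. Lean on these libraries where they do the work, as an engineer would, in place of code of your own. Each camera call takes 0.05 s, during which the arm holds its last target.

## Working session

There is one attempt and no reset: what is moved stays moved. The work goes in short steps, Python scripts to look and compute and a tool call to move; the robot and the scene stay as the last step left them, time stands still between calls to the robot, and variables do not carry over. Pictures are saved under pics/ and viewed, and the job is handed in when it is done.

Besides the shell and the picture viewer there is one more tool, called after "Call:" as name(argument=value, ...) on one line, values as JSON. carry_out: Moves the arm, as the interface text tells. Its arguments: {"type":"object","properties":{"rows":{"type":"array"},"hand":{"type":"number"},"grip_force":{"type":"number"}},"required":["rows"]}

```bash
mkdir -p pics; ls; python3 - <<'E'
from workcell import *
import cv2,json
s=read_state();print(s)
for n in ["scene","side","wrist"]:
    im=read_camera(n);cv2.imwrite(f"pics/{n}0.png",im[:,:,::-1])
    print(n,camera_info(n))
E
```

```text
pics
{'time_s': 0.0, 'q': array([-2.10120223e-01,  1.59078329e-01,  1.59827837e+00,  3.42140509e-05,
        1.38618250e+00, -2.10122837e-01]), 'joint_velocities': array([ 0.00039756,  0.00075352, -0.00078318,  0.0007016 , -0.0008798 ,
        0.00027958]), 'joint_torque': array([ 1.96016467e-04, -3.96006632e+01, -3.31426942e+01, -2.07608541e-04,
        8.36965773e-03, -3.09808388e-05]), 'ee_pos': array([5.74320216e-01, 1.23899854e-04, 1.95577410e-01]), 'tcp_rot': array([-2.22027748e+00, -2.22026926e+00,  1.61837926e-03]), 'ft_force': array([-0.0902125 , -0.8047694 ,  0.03625789]), 'moment': array([-0.03451598, -0.00620458,  0.02576155]), 'opening': 0.08520589138073}
scene {'camera_matrix': array([[397.85615537,   0.        , 320.41009398],
       [  0.        , 397.85615537, 202.19607637],
       [  0.        ,   0.        ,   1.        ]]), 'extrinsics': array([[ 0.79393319, -0.23090617,  0.56245215,  0.09519977],
       [-0.60744321, -0.34099711,  0.71744945, -0.69766306],
       [ 0.02613105, -0.91126467, -0.41099132,  0.42062699],
       [ 0.        ,  0.        ,  0.        , 
[... 288 characters left out ...]
, -0.61018898,  0.79217935, -1.02621283],
       [-0.00658787, -0.79216593, -0.61027022,  0.81739534],
       [ 0.        ,  0.        ,  0.        ,  1.        ]])}
wrist {'camera_matrix': array([[327.04126082,   0.        , 317.66463512],
       [  0.        , 327.04126082, 194.46909137],
       [  0.        ,   0.        ,   1.        ]]), 'T_tool_cam': array([[ 2.59982631e-05, -9.48682788e-01, -3.16229296e-01,
         8.10197676e-02],
       [ 9.99999827e-01, -1.61241700e-04,  5.65935813e-04,
        -5.09538602e-04],
       [-5.87882914e-04, -3.16229256e-01,  9.48682619e-01,
        -1.77924760e-01],
       [ 0.00000000e+00,  0.00000000e+00,  0.00000000e+00,
         1.00000000e+00]])}
```

View pics/scene0.png

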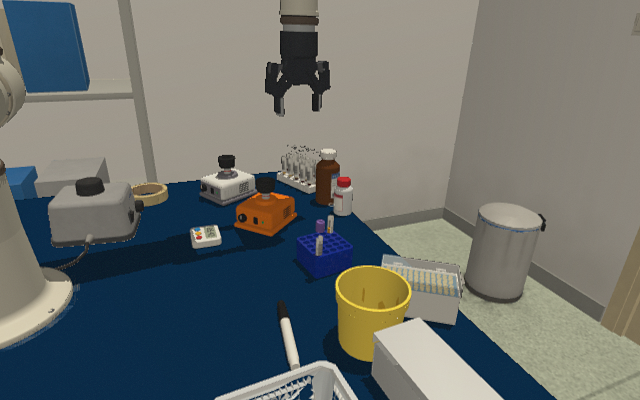

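View pics/side0.png

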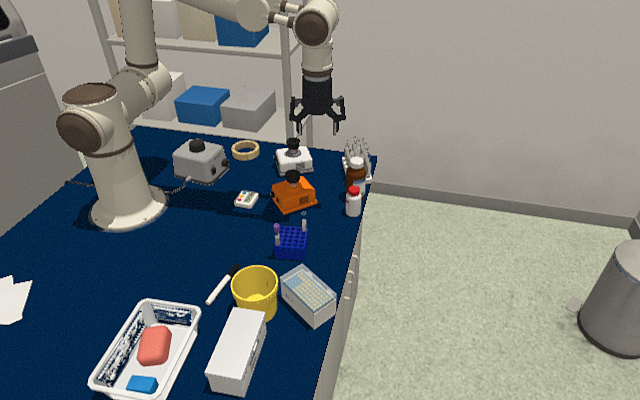

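View pics/wrist0.png

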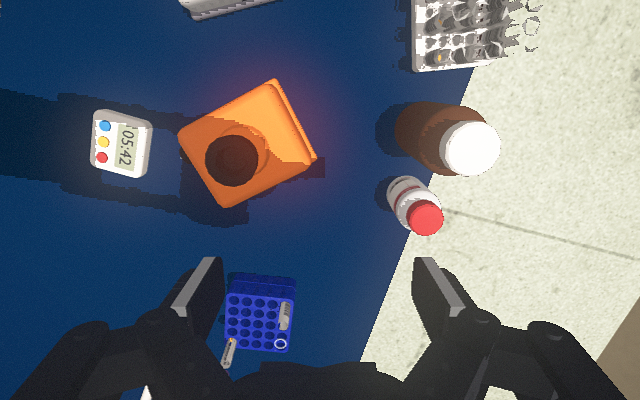

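Mixer candidates: the white one at scene (228,180), side (293,158); the orange one at scene (265,207), which is excluded; and the grey device at scene (95,208), which has a different shape. The white one fits. I'll confirm it and the rack in crops.

```bash
python3 - <<'E'
import cv2,numpy as np
a=cv2.imread("pics/scene0.png");b=cv2.imread("pics/side0.png");w=cv2.imread("pics/wrist0.png")
c=lambda i,x,y,s,f:cv2.resize(i[y:y+s,x:x+s],(400,s*400//s),interpolation=cv2.INTER_CUBIC)
top=np.hstack([c(a,280,205,80,5),c(b,253,200,80,5)])
bot=np.hstack([c(a,190,140,80,5),c(b,253,125,80,5)])
cv2.imwrite("pics/crop1.png",cv2.resize(np.vstack([top,bot]),(600,600)))
cv2.imwrite("pics/crop2.png",cv2.resize(w[260:380,200:320],(600,600),interpolation=cv2.INTER_CUBIC))
E
```

```text
(no output)
```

View pics/crop1.png

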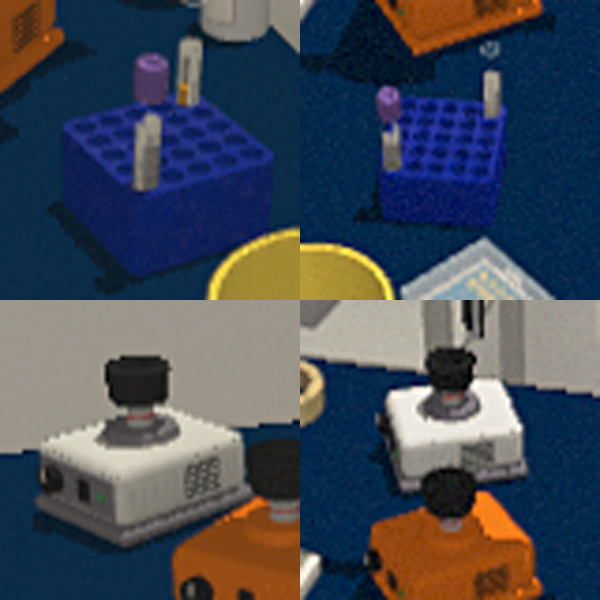

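View pics/crop2.png

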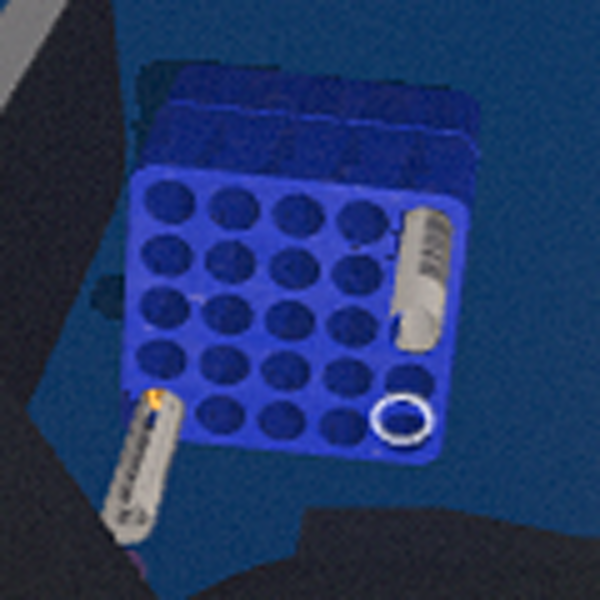

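```bash
cat > h.py <<'E'
import numpy as np,cv2
from scipy.spatial.transform import Rotation as R
from workcell import *
def cam(n,s=None):
    i=camera_info(n);K=i["camera_matrix"]
    if n!="wrist": return K,i["extrinsics"]
    T=np.eye(4);T[:3,:3]=R.from_rotvec(s["tcp_rot"]).as_matrix();T[:3,3]=s["ee_pos"]
    return K,T@i["T_tool_cam"]
def ray(K,T,uv):
    d=T[:3,:3]@np.linalg.inv(K)@np.array([uv[0],uv[1],1.]);return T[:3,3],d/np.linalg.norm(d)
def atz(K,T,uv,z):
    o,d=ray(K,T,uv);return o+d*(z-o[2])/d[2]
def tri(rs):
    A=0;b=0
    for o,d in rs:
        P=np.eye(3)-np.outer(d,d);A=A+P;b=b+P@o
    return np.linalg.solve(A,b)
def proj(K,T,p):
    c=np.linalg.inv(T)@np.append(p,1);u=K@c[:3];return u[:2]/u[2]
def blob(im,lo,hi,box):
    x0,y0,x1,y1=box;h=cv2.cvtColor(im[y0:y1,x0:x1],cv2.COLOR_RGB2HSV)
    m=cv2.inRange(h,np.array(lo),np.array(hi));n,l,st,c=cv2.connectedComponentsWithStats(m)
    k=1+np.argmax(st[1:,4]);return c[k]+[x0,y0],st[k]+[x0,y0,0,0,0]
E
python3 - <<'E'
from h import *
rs=[];rc=[]
for n,pb,cb in [("scene",(310,210,332,240),(212,148,245,172)),("side",(268,215,285,240),(280,132,306,152))]:
    im=cv2.imread(f"pics/{n}0.png")[:,:,::-1].copy();K,T=cam(n)
    c,st=blob(im,(120,50,50),(160,255,255),pb);print(n,"cap",c,st,atz(K,T,c,.102));rs.append(ray(K,T,c))
    c,st=blob(im,(0,0,0),(180,255,70),cb);print(n,"cup",c,st,atz(K,T,c,.0965));rc.append(ray(K,T,c))
print(tri(rs),tri(rc))
E
```

```text
scene cap [319.95689655 225.70689655] [316 219   9  14 116] [ 0.47073733 -0.21925385  0.102     ]
scene cup [226.27184466 161.0776699 ] [218 155  17  14 206] [0.49505682 0.20189911 0.0965    ]
side cap [276.30357143 227.44642857] [273 223   7  10  56] [ 0.46905571 -0.22042547  0.102     ]
side cup [291.7  143.72] [280 138  20  14 150] [0.49190986 0.19753352 0.0965    ]
[ 0.46915994 -0.22145678  0.10320714] [0.49196423 0.1944078  0.09879201]
```

Call:
carry_out(rows=[[-0.03,-0.017,0,0,0,0],[-0.06,-0.035,0,0,0,0],[-0.09,-0.052,0,0,0,0],[-0.12,-0.07,0,0,0,0],[-0.15,-0.087,0,0,0,0],[-0.18,-0.104,0,0,0,0],[-0.2,-0.104,0,0,0,0],[-0.2,-0.104,0,0,0,0]], hand=0.0, grip_force=40)

```text
time_s: 0.82
ee_pos: [0.47, -0.2035, 0.1965]
tcp_rot: [2.226, 2.216, -0.002]
ft_force: [-0.0, -0.6, -0.2]
opening: 0.0422
```

```bash
python3 - <<'E'
from h import *
s=read_state();im=read_camera("wrist");cv2.imwrite("pics/wrist1.png",im[:,:,::-1]);print(s["ee_pos"],s["tcp_rot"],s["opening"],s["time_s"])
K,T=cam("wrist",s);print(proj(K,T,[.47,-.22,.111]))
np.save("s1.npy",np.r_[s["ee_pos"],s["tcp_rot"]])
E
```

```text
[ 0.46998103 -0.20347339  0.19652177] [ 2.22569512e+00  2.21579937e+00 -1.75298444e-03] 0.042246748250507976 0.8167
[318.19023253 205.07137134]
```

View pics/wrist1.png

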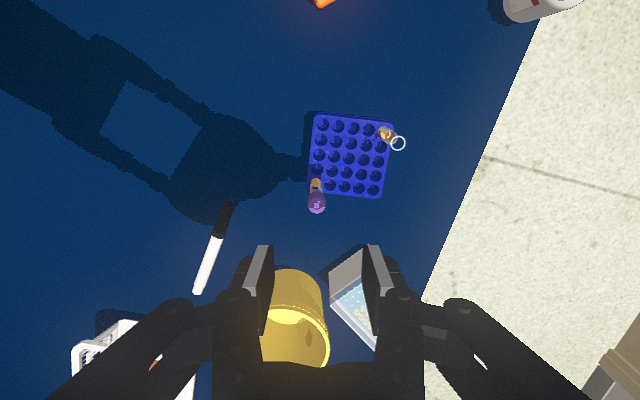

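```bash
python3 - <<'E'
from h import *
v=np.load("s1.npy");s=dict(ee_pos=v[:3],tcp_rot=v[3:])
K,T=cam("wrist",s);im=cv2.imread("pics/wrist1.png")[:,:,::-1].copy()
c,st=blob(im,(120,50,50),(160,255,255),(295,180,335,225));print(c,st,atz(K,T,c,.107))
Ks,Ts=cam("scene");Kd,Td=cam("side")
print("tri3",tri([ray(K,T,c),ray(Ks,Ts,(319.96,225.7)),ray(Kd,Td,(276.3,227.45))]))
print("tub",[atz(Kd,Td,p,.1) for p in [(255,266),(232,280),(278,280)]])
print("rack corners",[atz(K,T,p,.046)[:2] for p in [(313,113),(394,122),(383,199),(307,188)]])
print("open", atz(K,T,(398,143),.105))
cv2.imwrite("pics/crop3.png",cv2.resize(im[100:220,290:410,::-1],(600,600),interpolation=cv2.INTER_CUBIC))
E
```

```text
[316.17272727 202.01818182] [308 191  18  23 330] [ 0.46826061 -0.21864959  0.107     ]
tri3 [ 0.46894801 -0.22065626  0.10265518]
tub [array([ 0.42900191, -0.34863469,  0.1       ]), array([ 0.38288575, -0.38944925,  0.1       ]), array([ 0.48378104, -0.3911476 ,  0.1       ])]
rack corners [array([ 0.46534058, -0.14819215]), array([ 0.54510472, -0.15718383]), array([ 0.53900827, -0.23757495]), array([ 0.45834227, -0.22494543])]
open [ 0.5360685  -0.16792689  0.105     ]
```

View pics/crop3.png

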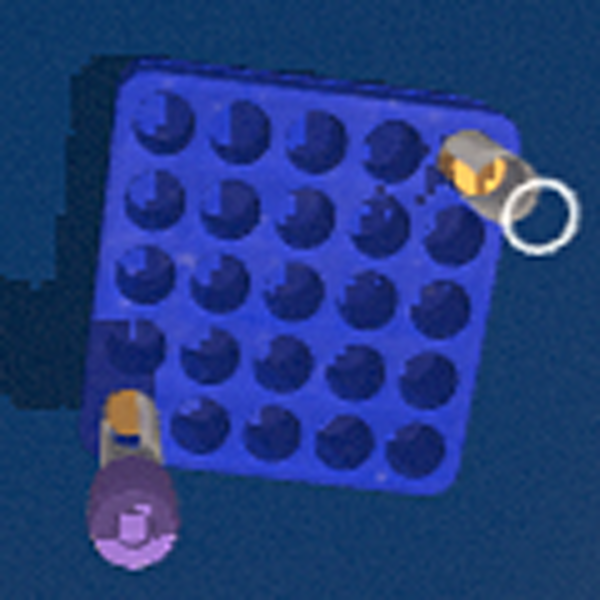

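The crop confirms the purple cap, at wrist (316,202), which puts the tube at about (0.469, -0.220). The open tube is at wrist (398,143). I'll descend now.

Call:
carry_out(rows=[[-0.0165,-0.001,0.02,0,0,0],[-0.0165,-0.001,0.05,0,0,0],[-0.0165,-0.001,0.075,0,0,0],[-0.0165,-0.001,0.095,0,0,0],[-0.0165,-0.001,0.11,0,0,0],[-0.0165,-0.001,0.115,0,0,0],[-0.0165,-0.001,0.115,0,0,0],[-0.0165,-0.001,0.115,0,0,0]])

```text
time_s: 1.53
ee_pos: [0.4705, -0.2161, 0.0822]
tcp_rot: [2.22, 2.222, 0.0]
ft_force: [1.2, 0.3, 0.0]
opening: 0.0428
```

```bash
python3 - <<'E'
from h import *
im=[cv2.resize(read_camera(n)[y:y+100,x:x+100,::-1],(400,400),interpolation=cv2.INTER_CUBIC) for n,x,y in [("scene",270,170),("side",230,180)]]
cv2.imwrite("pics/g1.png",np.hstack(im))
E
```

```text
(no output)
```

View pics/g1.png

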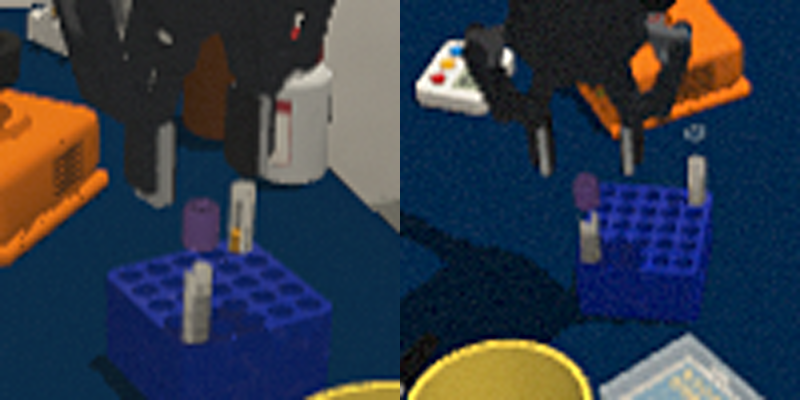

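```bash
python3 - <<'E'
from h import *
s=read_state();print(s["time_s"],s["ee_pos"],s["q"],s["opening"])
im=[cv2.resize(read_camera(n)[y:y+100,x:x+100,::-1],(400,400),interpolation=cv2.INTER_CUBIC) for n,x,y in [("scene",270,170),("side",230,180)]]
cv2.imwrite("pics/g2.png",np.hstack(im))
for n in("scene","side"):print(proj(*cam(n),s["ee_pos"]))
cv2.imwrite("pics/w2.png",read_camera("wrist")[:,:,::-1]); s=read_state();print(s["time_s"],s["ee_pos"])
E
```

```text
1.6333 [ 0.47105109 -0.2168712   0.08306694] [-6.64840984e-01  1.30802837e-01  1.86445508e+00  8.58163683e-05
  1.14379833e+00 -6.65381302e-01] 0.04282496454961852
[318.99416422 234.7488746 ]
[277.67065862 232.09519234]
1.7833 [ 0.47071168 -0.21698025  0.08275231]
```

View pics/g2.png

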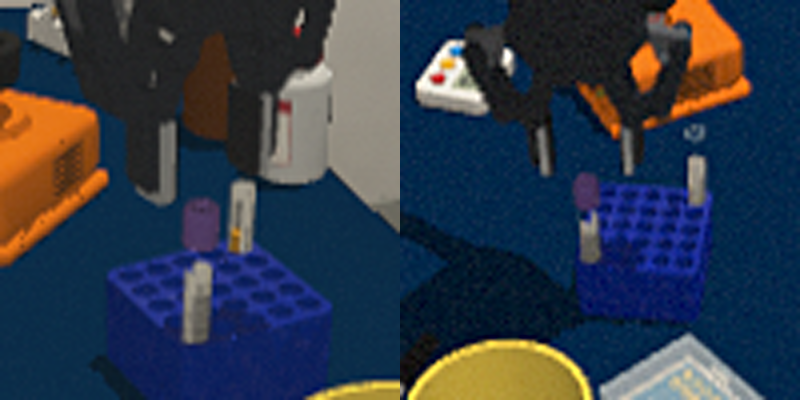

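View pics/w2.png

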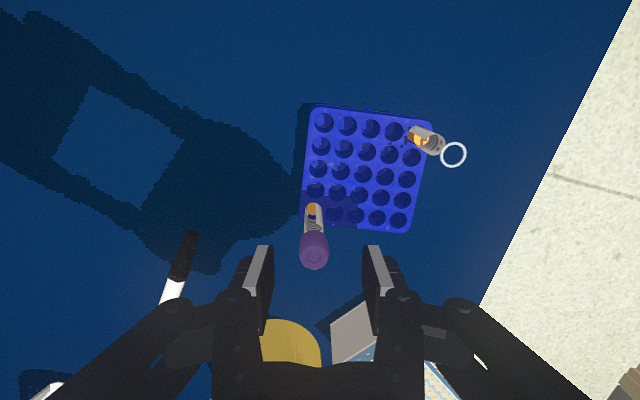

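```bash
python3 - <<'E'
from h import *
s=read_state();K,T=cam("wrist",s);im=cv2.imread("pics/w2.png")[:,:,::-1].copy()
c,st=blob(im,(120,50,50),(160,255,255),(290,220,340,275));print(c,st,proj(K,T,[.469,-.22,.104]),proj(K,T,[.469,-.22,.111]))
print("rack",[atz(K,T,p,.046)[:2] for p in [(314,105),(432,122),(411,233),(300,217)]])
a,b=cam("scene"),cam("side")
print("tipL",tri([ray(*a,(310,221)),ray(*b,(266.7,223))]),"tipR",tri([ray(*a,(334,212)),ray(*b,(286.7,223))]))
print(tri([ray(*a,(322,216.5)),ray(*b,(276.7,223))]))
cv2.imwrite("pics/w2c.png",cv2.resize(im[200:350,220:420,::-1],(800,600),interpolation=cv2.INTER_CUBIC))
E
```

```text
[313.31622177 249.59958932] [299 230  30  40 974] [315.30641843 250.84545616] [315.24431928 257.3762692 ]
rack [array([ 0.46806211, -0.14776237]), array([ 0.5440884 , -0.15834812]), array([ 0.53767515, -0.23689596]), array([ 0.45788645, -0.22438292])]
tipL [ 0.44660063 -0.2229414   0.11947269] tipR [ 0.49612489 -0.22611     0.12285869]
[ 0.47134387 -0.22400473  0.12076526]
```

View pics/w2c.png

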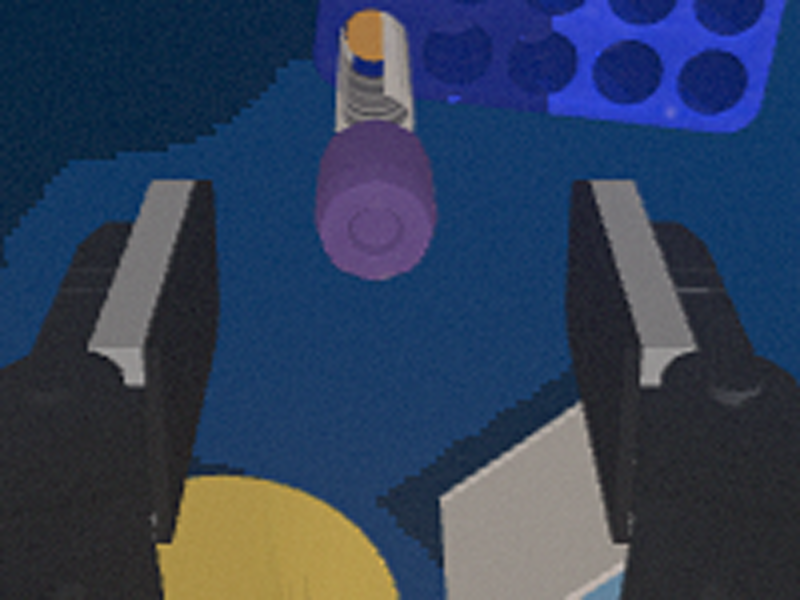

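The wrist and external views both show the fingertips about 30–35 mm behind the reported TCP at this opening. I'll go 30 mm lower, which still clears the rack even if the nominal TCP is right, correct sideways, and look again.

Call:
carry_out(rows=[[-0.0035,-0.002,0.005,0,0,0],[-0.0035,-0.002,0.012,0,0,0],[-0.0035,-0.002,0.02,0,0,0],[-0.0035,-0.002,0.027,0,0,0],[-0.0035,-0.002,0.03,0,0,0],[-0.0035,-0.002,0.03,0,0,0]])

```text
time_s: 2.28
ee_pos: [0.467, -0.2193, 0.05]
tcp_rot: [-2.219, -2.219, 0.0]
ft_force: [-0.0, 0.7, 0.7]
opening: 0.043
```

```bash
python3 - <<'E'
from h import *
s=read_state();print(s["time_s"],s["ee_pos"],s["ft_force"])
im=[cv2.resize(read_camera(n)[y:y+h,x:x+h,::-1],(400,400),interpolation=cv2.INTER_CUBIC) for n,x,y,h in [("scene",280,180,80),("wrist",220,200,200)]]
cv2.imwrite("pics/g3.png",np.hstack(im))
E
```

```text
2.2833 [ 0.46702172 -0.21927186  0.05004549] [-0.03206581  0.73363367  0.6884579 ]
```

View pics/g3.png

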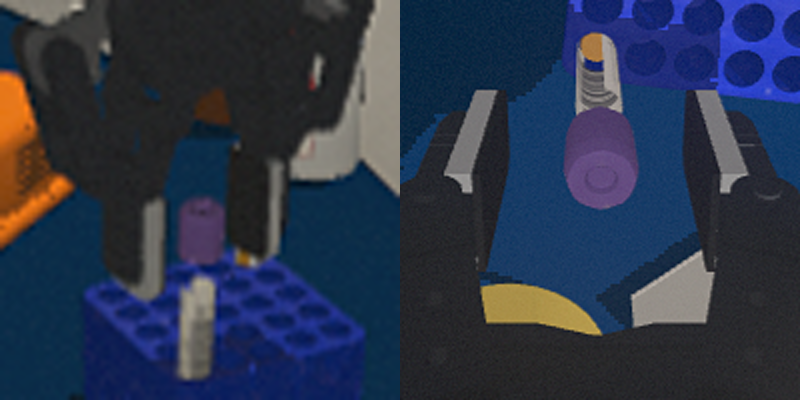

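Pads bracket the purple cap, centred, with their tips about 6 mm below it. Closing.

Call:
carry_out(rows=[[0,0,0,0,0,0],[0,0,0,0,0,0],[0,0,0,0,0,0],[0,0,0,0,0,0],[0,0,0,0,0,0],[0,0,0,0,0,0],[0,0,0,0,0,0],[0,0,0,0,0,0]], hand=1, grip_force=50)

```text
time_s: 3.05
ee_pos: [0.4682, -0.2202, 0.0518]
tcp_rot: [2.221, 2.221, 0.0]
ft_force: [-0.3, 0.4, 2.0]
opening: 0.0139
```

```bash
python3 - <<'E'
from h import *
s=read_state();print(s["time_s"],s["ee_pos"],s["ft_force"],s["opening"])
im=[cv2.resize(read_camera(n)[y:y+h,x:x+h,::-1],(400,400),interpolation=cv2.INTER_CUBIC) for n,x,y,h in [("scene",280,180,80),("wrist",220,200,200)]]
cv2.imwrite("pics/g4.png",np.hstack(im))
E
```

```text
3.05 [ 0.46819414 -0.22017449  0.05183018] [-0.28941895  0.41644879  1.95143597] 0.013904817000298227
```

View pics/g4.png

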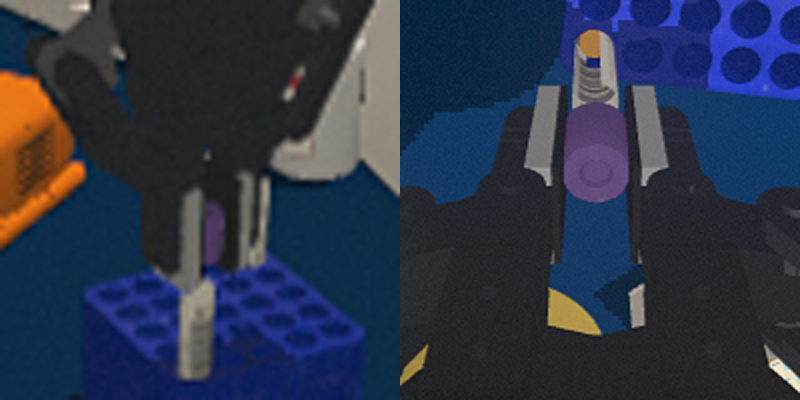

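Call:
carry_out(rows=[[0,0,-0.004,0,0,0],[0,0,-0.012,0,0,0],[0,0,-0.025,0,0,0],[0,0,-0.04,0,0,0],[0,0,-0.055,0,0,0],[0,0,-0.07,0,0,0],[0,0,-0.085,0,0,0],[0,0,-0.1,0,0,0],[0,0,-0.115,0,0,0],[0,0,-0.128,0,0,0],[0,0,-0.135,0,0,0],[0,0,-0.135,0,0,0]])

```text
time_s: 4.15
ee_pos: [0.4689, -0.2207, 0.1888]
tcp_rot: [2.219, 2.219, 0.001]
ft_force: [0.8, 0.2, -0.8]
opening: 0.0134
```

```bash
python3 - <<'E'
from h import *
s=read_state();print(s["time_s"],s["ee_pos"],s["ft_force"],s["opening"])
im=[cv2.resize(read_camera(n)[y:y+h,x:x+h,::-1],(400,400),interpolation=cv2.INTER_CUBIC) for n,x,y,h in [("scene",260,120,140),("wrist",220,200,200)]]
cv2.imwrite("pics/g5.png",np.hstack(im))
E
```

```text
4.15 [ 0.46885677 -0.22071682  0.18881421] [ 0.75459923  0.19190315 -0.80490827] 0.01335072761995288
```

View pics/g5.png

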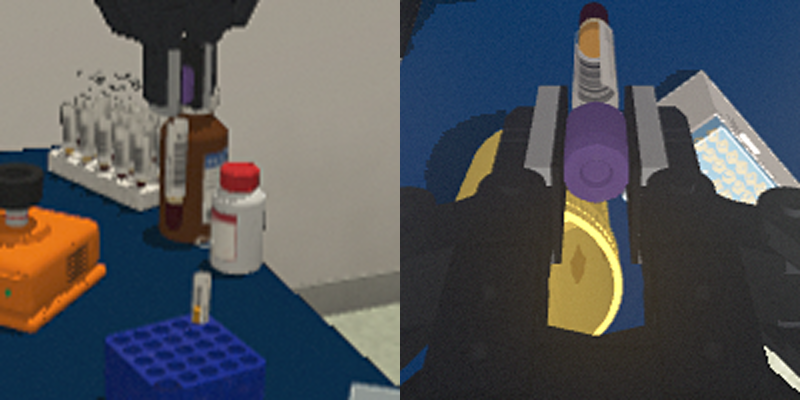

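Call:
carry_out(rows=[[0.015,0.002,-0.005,0,0,0],[0.045,0.004,-0.01,0,0,0],[0.08,0.008,-0.01,0,0,0],[0.115,0.012,-0.01,0,0,0],[0.15,0.016,-0.01,0,0,0],[0.185,0.02,-0.01,0,0,0],[0.22,0.024,-0.01,0,0,0],[0.255,0.026,-0.01,0,0,0],[0.29,0.026,-0.01,0,0,0],[0.32,0.026,-0.01,0,0,0],[0.34,0.026,-0.01,0,0,0],[0.34,0.026,-0.01,0,0,0]])

```text
time_s: 5.25
ee_pos: [0.4926, 0.1234, 0.1951]
tcp_rot: [-2.215, -2.224, 0.002]
ft_force: [0.1, -0.3, 0.2]
opening: 0.0136
```

```bash
python3 - <<'E'
from h import *
s=read_state();print(s["time_s"],s["ee_pos"],s["tcp_rot"],s["ft_force"],s["opening"])
im=read_camera("wrist");cv2.imwrite("pics/w6.png",im[:,:,::-1]);np.save("s6.npy",np.r_[s["ee_pos"],s["tcp_rot"]])
K,T=cam("wrist",s);print(proj(K,T,[.494,.2,.106]))
cv2.imwrite("pics/sc6.png",read_camera("scene")[:,:,::-1])
E
```

```text
5.25 [0.49256774 0.1234461  0.19514635] [-2.21459160e+00 -2.22404625e+00  1.54164236e-03] [ 0.12454692 -0.28024884  0.19086334] 0.013606966499688707
[320.69606203  91.67687803]
```

View pics/w6.png

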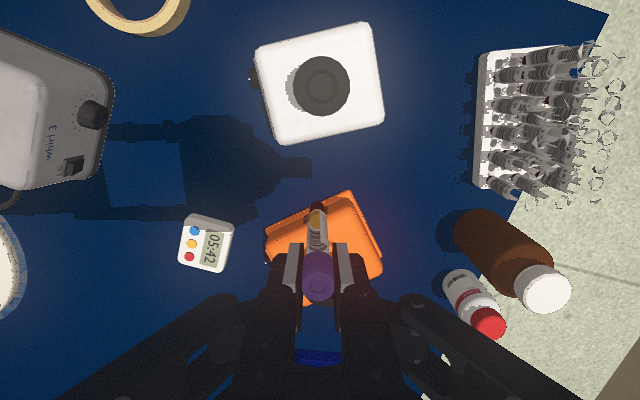

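View pics/sc6.png

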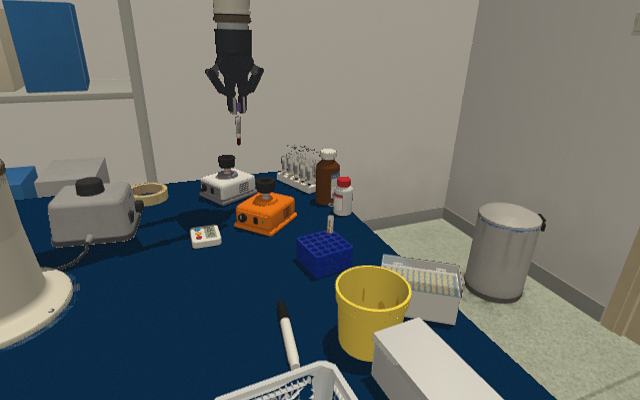

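```bash
python3 - <<'E'
from h import *
v=np.load("s6.npy");s=dict(ee_pos=v[:3],tcp_rot=v[3:]);K,T=cam("wrist",s)
im=cv2.imread("pics/w6.png")[:,:,::-1].copy()
g=cv2.cvtColor(im,cv2.COLOR_RGB2GRAY)
c=cv2.resize(im[40:140,270:370,::-1],(600,600),interpolation=cv2.INTER_CUBIC);cv2.imwrite("pics/cup6.png",c)
x0,y0=280,45
m=(g[45:130,x0:365]<75).astype(np.uint8);n,l,st,ce=cv2.connectedComponentsWithStats(m);k=1+np.argmax(st[1:,4])
ct=max(cv2.findContours((l==k).astype(np.uint8),0,1)[0],key=len);e=cv2.fitEllipse(cv2.convexHull(ct));u=np.add(e[0],[x0,y0]);print(e,u,atz(K,T,u,.106))
E
```

```text
((29.782962799072266, 66.91553497314453), (0.8052902221679688, 10.978279113769531), 113.62142944335938) [309.7829628  111.91553497] [0.48544314 0.18462424 0.106     ]
```

View pics/cup6.png

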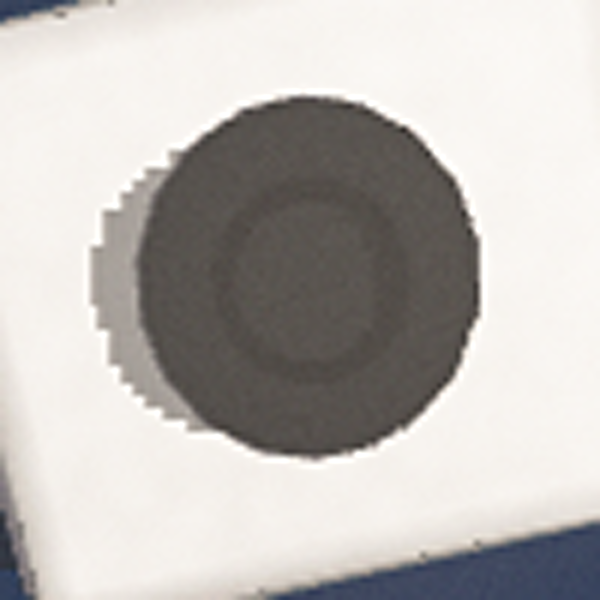

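```bash
python3 - <<'E'
from h import *
v=np.load("s6.npy");s=dict(ee_pos=v[:3],tcp_rot=v[3:]);K,T=cam("wrist",s)
for u in [(321.4,86.1),(321.8,86.9)]: print(atz(K,T,u,.106))
for n,u in [("scene",(226.3,161.1)),("side",(291.7,143.7))]: print(n,atz(*cam(n),u,.0965),proj(*cam(n),[.494,.202,.106]))
# upscaled crops of cup in scene and side
a=cv2.imread("pics/scene0.png")[150:180,205:245];b=cv2.imread("pics/side0.png")[130:160,270:310]
cv2.imwrite("pics/cup7.png",np.hstack([cv2.resize(i,(400,300),interpolation=cv2.INTER_CUBIC) for i in(a,b)]))
# tube foot in wrist & scene
im=cv2.imread("pics/w6.png")
cv2.imwrite("pics/tube6.png",np.hstack([cv2.resize(im[190:310,270:370],(500,600),interpolation=cv2.INTER_CUBIC),cv2.resize(cv2.imread("pics/sc6.png")[85:157,215:251],(300,600),interpolation=cv2.INTER_CUBIC)]))
E
```

```text
[0.49451684 0.20412777 0.106     ]
[0.4948319  0.20353978 0.106     ]
scene [0.49503917 0.2016995  0.0965    ] [225.59508816 157.53154401]
side [0.49190512 0.19766179 0.0965    ] [292.26241299 140.49759409]
```

View pics/cup7.png

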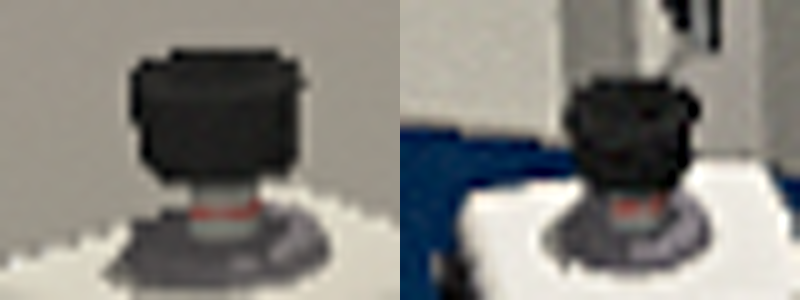

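View pics/tube6.png

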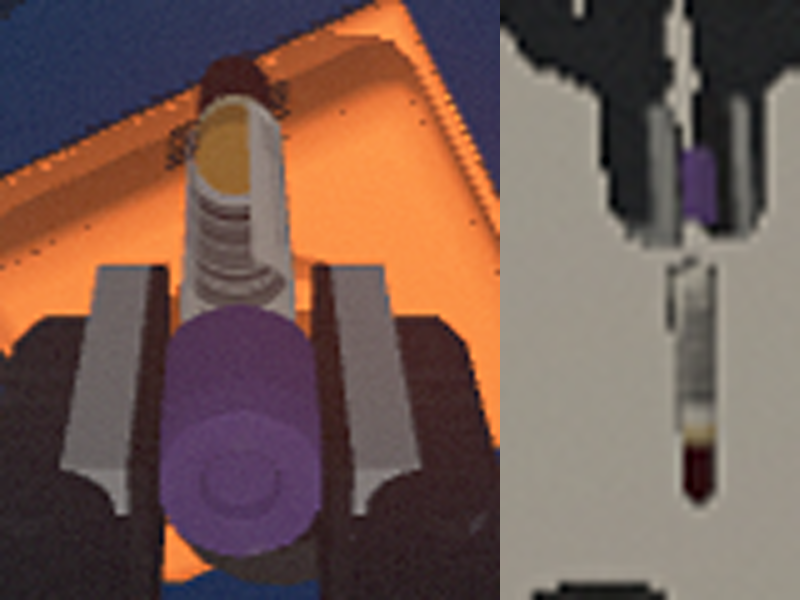

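```bash
python3 - <<'E'
from h import *
v=np.load("s6.npy");s=dict(ee_pos=v[:3],tcp_rot=v[3:]);K,T=cam("wrist",s)
x,y=v[0],v[1]
for z in (.156,.162,.237,.254): print(z,proj(K,T,[x,y,z]),proj(*cam("scene"),[x,y,z]))
E
```

```text
0.156 [318.35770183 206.15004148] [238.27575432 145.79911356]
0.162 [318.35585303 209.17994612] [238.12322317 143.28046082]
0.237 [318.32125754 265.87664175] [236.14511165 110.61712541]
0.254 [318.30847396 286.82697939] [235.67749816 102.89571218]
```

Call:
carry_out(rows=[[0.02,0.0005,0,0,0,0],[0.045,0.0005,0,0,0,0],[0.065,0.0005,0,0,0,0],[0.078,0.0005,0,0,0,0],[0.083,0.0005,0,0,0,0],[0.083,0.0005,0,0,0,0],[0.083,0.0005,0.01,0,0,0],[0.083,0.0005,0.02,0,0,0],[0.083,0.0005,0.028,0,0,0],[0.083,0.0005,0.033,0,0,0],[0.083,0.0005,0.033,0,0,0],[0.083,0.0005,0.033,0,0,0]])

```text
time_s: 6.35
ee_pos: [0.4942, 0.2026, 0.163]
tcp_rot: [-2.221, -2.221, 0.002]
ft_force: [0.4, 0.3, 0.5]
opening: 0.0137
```

```bash
cat > look.py <<'E'
from h import *
import sys
t=sys.argv[1]
s=read_state();print(s["time_s"],s["ee_pos"],s["tcp_rot"],s["ft_force"],s["opening"])
im=[cv2.resize(read_camera(n)[y:y+80,x:x+54,::-1],(400,593),interpolation=cv2.INTER_CUBIC) for n,x,y in [("scene",200,105),("side",264,95)]]
cv2.imwrite(f"pics/{t}.png",np.hstack(im))
E
python3 look.py p1
```

```text
6.35 [0.49415106 0.20263148 0.16299635] [-2.22135787e+00 -2.22061415e+00  1.55257940e-03] [0.3989141  0.32610068 0.46490547] 0.013661976715532268
```

View pics/p1.png

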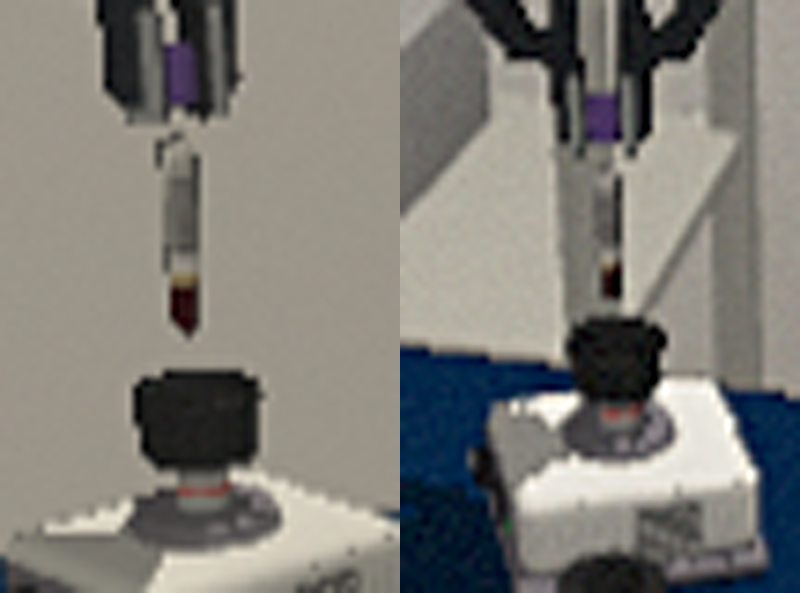

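Both views put the foot about 2 mm short of the cup's centre in +x. I'll shift and lower into the recess, stopping above the floor.

Call:
carry_out(rows=[[-0.001,0.0015,0.003,0,0,0],[-0.001,0.0015,0.01,0,0,0],[-0.001,0.0015,0.017,0,0,0],[-0.001,0.0015,0.023,0,0,0],[-0.001,0.0015,0.028,0,0,0],[-0.001,0.0015,0.03,0,0,0],[-0.001,0.0015,0.03,0,0,0],[-0.001,0.0015,0.03,0,0,0]])

```text
time_s: 7.12
ee_pos: [0.496, 0.202, 0.1335]
tcp_rot: [-2.221, -2.221, 0.0]
ft_force: [0.4, 0.4, 0.4]
opening: 0.0136
```

```bash
python3 look.py p2
```

```text
7.1167 [0.49596661 0.20199046 0.13352455] [-2.22135471e+00 -2.22142101e+00  1.79797126e-04] [0.35577913 0.44138564 0.35447515] 0.013553457192711902
```

View pics/p2.png

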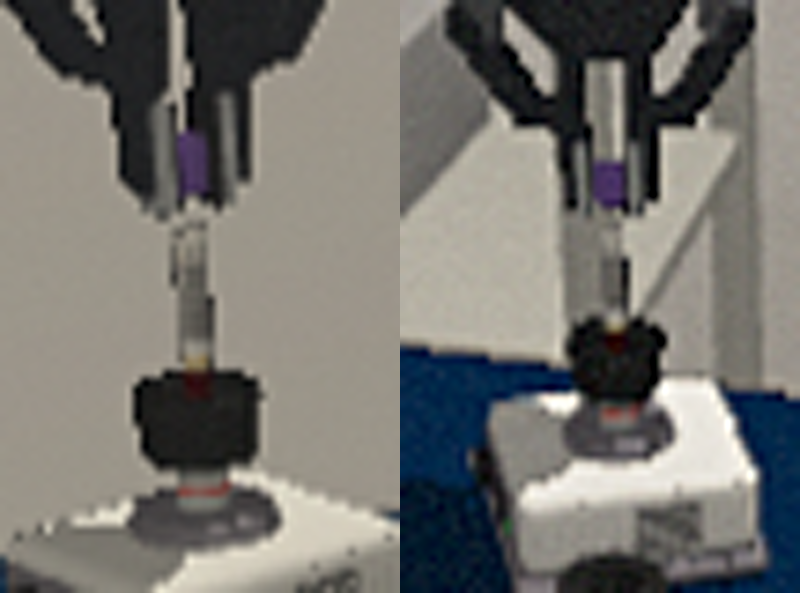

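The foot is inside the recess, centred in both views, and the red line is still up at rest. I'll press in small steps.

Call:
carry_out(rows=[[0,0,0.002,0,0,0],[0,0,0.004,0,0,0],[0,0,0.006,0,0,0],[0,0,0.007,0,0,0],[0,0,0.007,0,0,0],[0,0,0.007,0,0,0]])

```text
time_s: 7.72
ee_pos: [0.4963, 0.202, 0.127]
tcp_rot: [2.221, 2.221, 0.001]
ft_force: [-0.5, 0.4, 3.7]
opening: 0.0136
```

```bash
python3 look.py p3
```

```text
7.7167 [0.49633959 0.20204762 0.127017  ] [2.22108238e+00 2.22112377e+00 1.06228523e-03] [-0.48102673  0.37819209  3.70307017] 0.013559079489403212
```

View pics/p3.png

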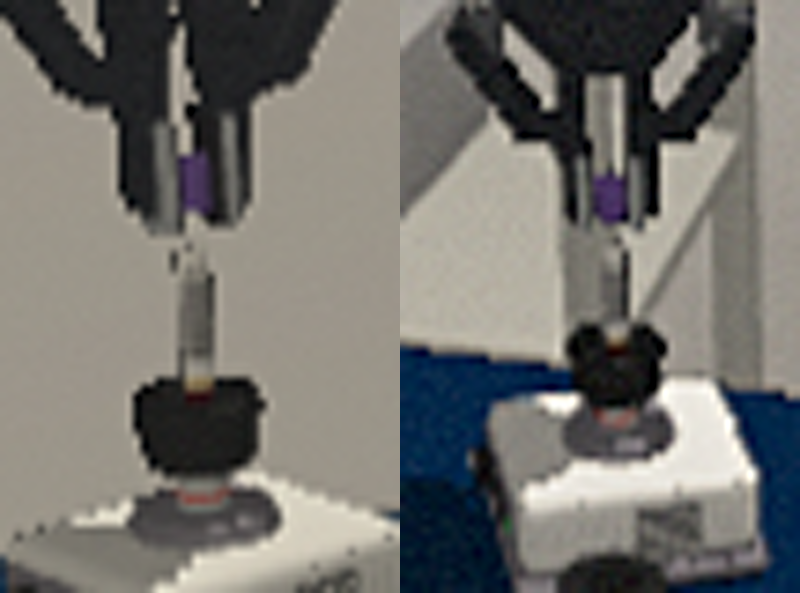

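Call:
carry_out(rows=[[0,0,0.001,0,0,0],[0,0,0.002,0,0,0],[0,0,0.003,0,0,0],[0,0,0.004,0,0,0],[0,0,0.0045,0,0,0],[0,0,0.0045,0,0,0],[0,0,0.0045,0,0,0]])

```text
time_s: 8.4
ee_pos: [0.4962, 0.202, 0.1223]
tcp_rot: [2.221, 2.221, 0.001]
ft_force: [0.7, -0.3, 5.3]
opening: 0.0135
```

```bash
python3 look.py p4
```

```text
8.4 [0.49620692 0.20200815 0.12231874] [2.22125373e+00 2.22117569e+00 6.44509583e-04] [ 0.72803914 -0.32741964  5.32850188] 0.013475532161215569
```

View pics/p4.png

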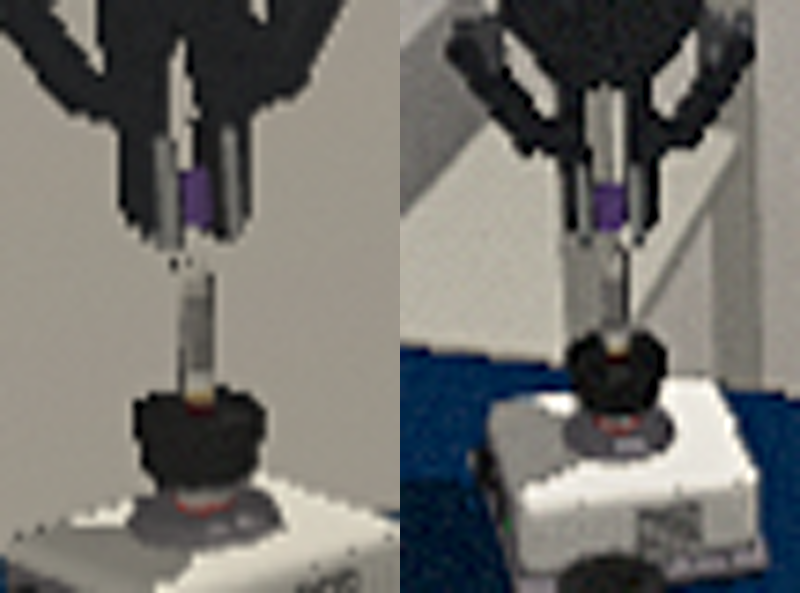

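Call:
carry_out(rows=[[0,0,0.0005,0,0,0],[0,0,0.0005,0,0,0],[0,0,0.0005,0,0,0],[0,0,0.0005,0,0,0],[0,0,0.0005,0,0,0],[0,0,0.0005,0,0,0],[0,0,0.0005,0,0,0],[0,0,0.0005,0,0,0],[0,0,0.0005,0,0,0],[0,0,0.0005,0,0,0],[0,0,0.0005,0,0,0],[0,0,0.0005,0,0,0]])

```text
time_s: 9.5
ee_pos: [0.4962, 0.202, 0.1219]
tcp_rot: [2.221, 2.221, 0.001]
ft_force: [0.4, -0.5, 5.1]
opening: 0.0135
```

```bash
python3 - <<'E'
from h import *
f=[];z=[];I=[]
for k in range(12):
    I.append(read_camera("scene" if k%2 else "side").astype(float));s=read_state();f.append(s["ft_force"]);z.append(s["ee_pos"])
print(s["time_s"],np.mean(f,0),np.std(f,0),np.mean(z,0),s["opening"])
out=[]
for n,i0,y,x in[("scene",1,148,205),("side",0,132,272)]:
    new=np.mean(I[i0::2],0).astype(np.uint8)[:,:,::-1];old=cv2.imread(f"pics/{n}0.png")
    out.append(np.hstack([cv2.resize(q[y:y+30,x:x+40],(400,300),interpolation=cv2.INTER_CUBIC) for q in(old,new)]))
cv2.imwrite("pics/cmp.png",np.vstack(out))
E
```

```text
10.1 [0.0431768  0.02273989 5.29412509] [0.65438598 0.34427006 0.53184168] [0.49623069 0.20202245 0.12189902] 0.013875919673974684
```

View pics/cmp.png

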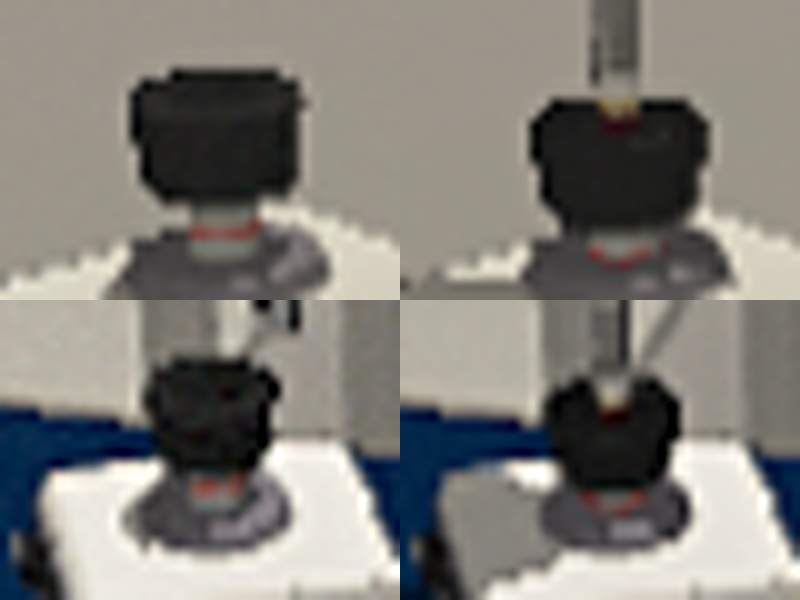

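The red line is level with the collar in both views and the force averages 5.3 N, so the press is about 6–7 mm. Holding.

Call:
carry_out(rows=[[0,0,0,0,0,0],[0,0,0,0,0,0],[0,0,0,0,0,0],[0,0,0,0,0,0],[0,0,0,0,0,0],[0,0,0,0,0,0],[0,0,0,0,0,0],[0,0,0,0,0,0],[0,0,0,0,0,0],[0,0,0,0,0,0],[0,0,0,0,0,0],[0,0,0,0,0,0]])

```text
time_s: 11.1
ee_pos: [0.4962, 0.202, 0.1219]
tcp_rot: [2.221, 2.221, 0.001]
ft_force: [-0.4, 0.2, 6.2]
opening: 0.0134
```

Call:
carry_out(rows=[[0,0,0,0,0,0],[0,0,0,0,0,0],[0,0,0,0,0,0],[0,0,0,0,0,0],[0,0,0,0,0,0],[0,0,0,0,0,0],[0,0,0,0,0,0],[0,0,0,0,0,0],[0,0,0,0,0,0],[0,0,0,0,0,0],[0,0,0,0,0,0],[0,0,0,0,0,0]])

```text
time_s: 12.1
ee_pos: [0.4962, 0.202, 0.1219]
tcp_rot: [2.221, 2.221, 0.001]
ft_force: [-0.0, -0.4, 5.0]
opening: 0.0135
```

```bash
python3 look.py p5; python3 -c "
from h import *
cv2.imwrite('pics/side9.png',read_camera('side')[:,:,::-1])"
```

```text
12.1 [0.49621105 0.20204192 0.12189771] [2.22114700e+00 2.22130362e+00 7.20478896e-04] [-5.21611596e-04 -3.66949490e-01  4.96694124e+00] 0.013493414560707281
```

View pics/p5.png

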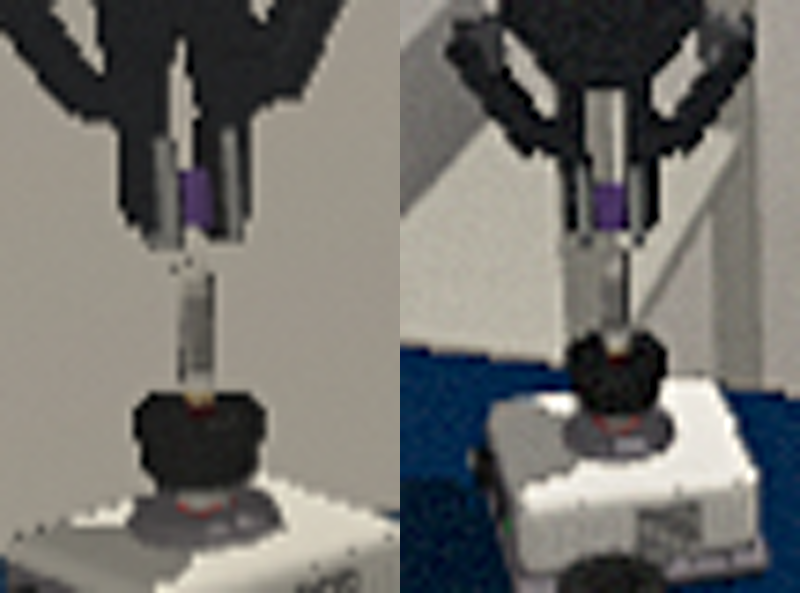

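View pics/side9.png

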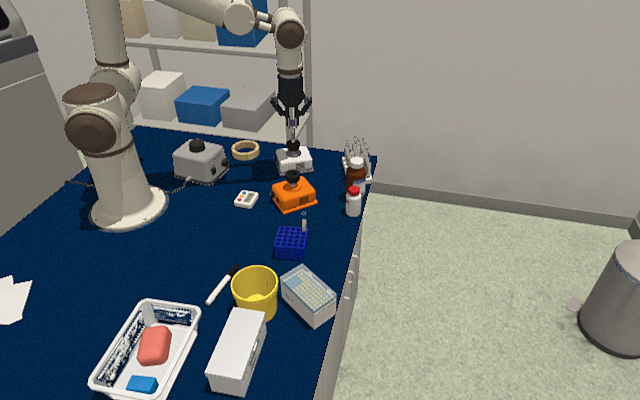

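The tube is upright in the cup and the press is steady. The open tube, at side (304,225), and the bystanders haven't moved. Handing in.

```bash
python3 -c "
from workcell import *
print(sign_off()); print(read_state()['ft_force'])"
```

```text
the job is handed in; nothing more can be done
None
the job is handed in; nothing more can be done
```

I pulled the purple-capped tube out of the rack by its cap and stood it in the black cup of the white mixer. I pressed the cup down about 6–7 mm, held it there for about 3.7 s, and handed in while still gripping and pressing. `sign_off()` gives no verdict, so the result rests on my own checks.

**Last checks:**
- **Press depth:** the red line was level with the collar in both views. Upward force averaged about 5.3 N, which suggests about 6 mm. Cup movement in the pictures suggested about 7 mm, and both are inside 4–10 mm.
- **Tube:** it was upright and centred in the recess, and the grip was steady at about 13.5 mm opening.
- **Clearances:** the fingers were well clear of the mixer. The open tube and the bottles and tip box looked unmoved.

**What disagreed:**
- **Fingertip position:** the pictures showed the half-open fingertips about 35 mm behind the reported TCP, far more than described. I set the grasp height from the pictures instead.
- **Grip opening:** it read 13.5 mm on a cap described as 16 mm across.
- **Cup centre:** the cameras' estimates differed by a few millimetres. I moved the tube about 2 mm after looking before lowering it in.

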